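# Clear the catch tray, then hold the rivet bin's gate open at 60 degrees

## Robot

A 7-joint arm with a two-finger parallel gripper is mounted at the origin on the work surface. World frame = base frame: x ahead of the robot, y to its left, z up, the work surface at z = 0. Lengths are in m, angles in rad, forces in N, time in s.
With the tool pointing down it reaches from about 0.425 to 1.025 m from the base axis. Payload 3.6 kg.
Tool frame: the origin (TCP) lies between the finger pads; the fingertips stand 25 mm ahead of it and the grasp point (between the pads) lies 6 mm ahead of it (arm.tip_reach is the distance from the TCP to the fingertips, in m); x points along the fingers, y is the direction in which the jaws open and shut, and the axes are right-handed (so a half turn about x gives the same grasp; the last joint's range is limited). The gripper opens to 85 mm and grips with 20 to 120 N. Pads are 22 mm wide; open, the fingers measure 114 mm over their backs; the gripper's body (76 mm by 85 mm) begins 54 mm behind the grasp point. The pads swing forward as they close: fully open they stand 13 mm farther back than shut.
Start: joints at [-0.093, 0.591, 0.048, 1.609, -0.033, 0.943, -0.034], TCP at [0.725, 0, 0.256] pointing down, gripper open.
Joint ranges: [-2.69, 2.69], [-0.47, 2.24], [-1.27, 1.36], [0.19, 2.51], [-1.53, 4.68], [0.08, 2.07], [-3.09, 3.09]. Speed limits (rad/s): [2.57, 2.57, 3.14, 3.14, 3.14, 3.14, 3.14].

## Interface

Orientations are given as a rotation vector (axis times angle).
In Python, from rig import sensors, viewer, arm gives the robot as it stands.
- The arm moves only by the tool step_arm, never from a script. Its argument "targets" is a list of rows, each a list of 5 numbers: the closure, from 0 (fully open) to 1 (shut), then the shift along the world's x, y, z in m, then the turn about the world's z in degrees. In form: [[gripper, tx, ty, tz, spin], ...]. A call has exactly 8 rows; each row shifts and turns the commanded pose from where the row before left it; what a row does not reach is not made up. A row lasts 1/8 s, in which the tool goes at most 62.5 mm and 10.7 degrees, less where a joint would pass 70% of its speed; a pose out of reach is approached as far as the arm can. A call with a gripper value outside its range is refused whole. The fingers move at their own pace and stop on an object; "force" is the grip in N (left out, the last holds). Time passes only in rows, so rows that do not move let the fingers close, or fill a call up. It gives the time, the measured TCP pose, the force and the opening at its end, in the units of the state.
- sensors.get_state(): the state, without advancing time (a new reading comes with each control period).
- viewer.capture(name): name is "scene" or "side" or "wrist"; returns the picture (400x640x3 uint8, red, green, blue); there is no depth.
- viewer.camera_model(name): a dict with "camera_matrix" (3x3 intrinsics, pixels), "extrinsics" (4x4, takes a point from camera to world coordinates); the wrist camera has in their place "T_tool_cam" (4x4, takes a point from camera to tool coordinates, whose origin is the TCP and whose axes are the tool frame's). Camera axes: x right, y down, z forward; pixel columns grow to the right and rows downward; lengths in m; the calibration is good to about 2 mm. A picture is of the moment at which its call begins: read the wrist's pose just before it. camera_model takes no time and is no camera call.
- arm.sign_off(): hands the job in, once; it reports no verdict.
The state is a dict: "time": time; "joint_pos": joint angles; "joint_velocities": joint speeds; "tau": joint torques, N m; "position": TCP position; "ee_rot": TCP orientation; "force": force on the tool from outside, world axes, zero at the start; "moment": the same for the moment, N m; "grip_width": opening from 0.0 (shut) to 1.0 (fully open).
Only numpy, scipy, OpenCV 4.12 (cv2) and the standard library are available. Lean on these libraries where they do the work, as an engineer would, in place of code of your own. Each camera call takes 0.05 s, during which the arm holds its last target. There are 200 camera calls.

## Task

Move the two finished brass riveter jaws out of the grey catch tray into the green tote (not the wooden scrap box) while the rivet bin's gate is still shut. Then swing the sprung gate open by its red post to 60 degrees, where it stands over the yellow line on the tray floor, and finish with the gripper still holding it there, because the gate springs shut if let go. Leave the hammer, funnel, collar, oil can and scrap box where they are.

Things in the scene. Friction and masses are not known exactly. Their poses are not given: they have to be found in the camera images.
- jaw_a: a brass squeeze-riveter jaw lying flat in the catch tray, about 0.2 kg: a bar 22 mm wide (y), 20 mm high, 86 mm long overall (x -43 to +43). Its +x end (from x = 29 mm) is a nose block 34 mm high, its -x end a rounded eye 17 mm high. Origin: under the middle of the bar, on its underside; x along the bar, z up. Grip across the 22 mm at the origin. 
- jaw_b: the second brass jaw, the same as jaw_a in shape, size, mass and axes, also lying flat in the catch tray. 
- tote: green open-topped steel tote, 200 (x) by 170 (y) by 70 mm high outside, walls and floor 4 mm thick, 1.6 kg, standing loose to the left or the right of the station. Origin: centre of its underside, z up. The jaws go in here.
- station: the fixed station. Origin: on the table, under the plane of the shut gate, midway across; x points away from the robot into the bin, y to the left, z up. Cast-iron ledge 320 mm wide, 42 mm high, x 12 to 202 mm; on it a rivet bin 166 mm wide with walls up to z = 142 mm, its open front closed by the gate; before it the catch tray.
- tray (a point): centre of the grey catch tray's floor (top of the floor, 4 mm above the table), at x = -107, y = 0 mm in the station's frame, same axes. The tray is part of the station: 210 (x) by 300 (y) mm, walls 30 mm high, 4 mm thick. A yellow line on its floor lies straight under the gate when that stands at 60 degrees.
- gate (a joint): angle of the gate about its upright hinge, rad: 0 shut, growing as its free edge swings out towards -x of the station (clockwise from above), up to 1.8. A spring always drives it shut: the pull needed at the red post is about 3 N shut, 6 N at 60 degrees (1.047 rad). The hinge axis is vertical, at x = 0, y = 70 mm in the station's frame.
- leaf: the swinging gate: steel plate 4 mm thick, 140 mm wide, from z = 49 to 143 mm above the table (it clears the tray). Origin: on the hinge axis, 46 mm above the table; -y points along the plate to the free edge, z up; turns with the gate. A red round post, 18 mm in diameter, stands upright on its top, 120 mm from the hinge, z = 145 to 200 mm; it can turn in the fingers.
- grip_post (a point): the point to grip on the axis of the red post, 182 mm above the table, 120 mm from the hinge axis. Shut, it is at x = 0, y = -50 mm in the station's frame; at 60 degrees at x = -104, y = 10 mm.
- scrap_box: bystander: wooden open box, 200 by 170 by 70 mm high, on the other side of the station from the tote. Origin: centre of its underside.
- collar: bystander: pale aluminium drill-stop collar, 42 mm across, 22 mm high, on the ledge to the right of the bin. Origin: centre of its underside.
- hammer: bystander: ball-peen hammer with rusty head and wooden handle, 280 mm long, lying on the table at the far left. Origin: under its middle.
- funnel: bystander: blue enamel funnel standing mouth down, 110 mm across and 120 mm high, at the far right. Origin: centre of its underside.
- oil_can: bystander: copper-coloured round oil can with a white cap, 60 mm across and 110 mm high, at the far right. Origin: centre of its underside.
Things that resemble listed ones, but are neither listed nor needed, are in the scene too. Leave any blue or pink look-alike of the jaw_a alone.

How it is judged:
On the way, in this order (a step that is already met when the one before it is completed fails the run):
1. both jaws lie in the green tote, let go, with the gate still shut (x of jaw_a in the frame of tote between -0.095 and 0.095 m and y of jaw_a in the frame of tote between -0.08 and 0.08 m and z of jaw_a in the frame of tote between -0.01 and 0.045 m and x of jaw_b in the frame of tote between -0.095 and 0.095 m and y of jaw_b in the frame of tote between -0.08 and 0.08 m and z of jaw_b in the frame of tote between -0.01 and 0.045 m and angle between tote's own z axis and vertical below 0.15 rad and contact force between the fingers and jaw_a below 0.2 N and contact force between the fingers and jaw_b below 0.2 N and value of joint gate below 0.15 rad), for 0.2 s.
2. the gripper holds the gate at 60 degrees, give or take 6 (value of joint gate between 0.942 and 1.152 rad and contact force between the fingers and leaf above 1.5 N), for 0.5 s.
At the end, for the whole second after the job is handed in: The fingers hold the gate (over 1.5 N of contact) still at 60 degrees, within 6 degrees, no loose thing propping it; both jaws rest inside the upright tote (origins within 95 mm in x, 80 mm in y of its centre, under 45 mm above its underside), untouched by the fingers (all of step 2 and x of jaw_a in the frame of tote between -0.095 and 0.095 m and y of jaw_a in the frame of tote between -0.08 and 0.08 m and z of jaw_a in the frame of tote between -0.01 and 0.045 m and x of jaw_b in the frame of tote between -0.095 and 0.095 m and y of jaw_b in the frame of tote between -0.08 and 0.08 m and z of jaw_b in the frame of tote between -0.01 and 0.045 m and angle between tote's own z axis and vertical below 0.15 rad and contact force between each of the fingers, leaf and jaw_a below 0.2 N and contact force between each of the fingers, leaf and jaw_b below 0.2 N and linear speed of each of jaw_a, jaw_b below 0.03 m/s and contact force between leaf and tote below 0.2 N and contact force between leaf and scrap_box below 0.2 N and contact force between leaf and collar below 0.2 N and contact force between leaf and hammer below 0.2 N and contact force between leaf and funnel below 0.2 N and contact force between leaf and oil_can below 0.2 N and velocity of joint gate between -0.1 and 0.1 rad/s); the arm keeps its last pose, push and grip.
It fails at once if the gate is opened (past 0.25 rad) before both jaws are in the tote (value of joint gate above 0.25 rad and not (x of jaw_a in the frame of tote between -0.095 and 0.095 m and y of jaw_a in the frame of tote between -0.08 and 0.08 m and z of jaw_a in the frame of tote between -0.01 and 0.045 m and x of jaw_b in the frame of tote between -0.095 and 0.095 m and y of jaw_b in the frame of tote between -0.08 and 0.08 m and z of jaw_b in the frame of tote between -0.01 and 0.045 m and angle between tote's own z axis and vertical below 0.15 rad)).
It fails at once if a bystander (scrap box, collar, hammer, funnel, oil can) is moved more than 30 mm (distance of any of scrap_box, collar, hammer, funnel, oil_can from where it was at the start of the episode above 0.03 m).
It also fails if it takes over 72 s, if anything falls off the work surface, if the arm or the gripper's body presses on something with over 40 N, if the wrist force passes 120 N, or if a joint passes its speed limit or range.

## Working session

There is one attempt and no reset: what is moved stays moved. The work goes in short steps, Python scripts to look and compute and a tool call to move; the robot and the scene stay as the last step left them, time stands still between calls to the robot, and variables do not carry over. Pictures are saved under pics/ and viewed, about 8 in all and at most 12, crops included, and the job is handed in when it is done.

Besides the shell and the picture viewer there is one more tool, called after "Emit:" as a command line: name --pt "numbers of a row" for each row, then --argument value for the rest. step_arm: Moves the arm, as the interface text tells. Its arguments: {"type":"object","properties":{"targets":{"type":"array"},"force":{"type":"number"}},"required":["targets"]}

```bash
ls; mkdir -p pics; cat > h.py <<'E'
import numpy as np, cv2
from scipy.spatial.transform import Rotation as R
from rig import sensors, viewer, arm
def cam(n, st=None):
    m=viewer.camera_model(n); K=np.array(m["camera_matrix"])
    if n=="wrist":
        st=st or sensors.get_state(); T=np.eye(4); T[:3,:3]=R.from_rotvec(st["ee_rot"]).as_matrix(); T[:3,3]=st["position"]
        return K, T@np.array(m["T_tool_cam"])
    return K, np.array(m["extrinsics"])
def snap(n, f):
    c=cam(n); im=np.array(viewer.capture(n)); cv2.imwrite(f"pics/{f}.png", im[:,:,::-1]); np.savez(f"pics/{f}.npz",K=c[0],T=c[1]); return im
def p2w(f, uv, z):
    d=np.load(f"pics/{f}.npz"); T=d["T"]; uv=np.atleast_2d(uv); r=np.c_[uv,np.ones(len(uv))]@np.linalg.inv(d["K"]).T@T[:3,:3].T
    o=T[:3,3]; return o+r*((z-o[2])/r[:,2])[:,None]
def w2p(f, P):
    d=np.load(f"pics/{f}.npz"); T=d["T"]; q=(np.atleast_2d(P)-T[:3,3])@T[:3,:3]@d["K"].T; return q[:,:2]/q[:,2:]
E
python3 - <<'E'
from h import *
for n in ("scene","side","wrist"):
    snap(n,n+"0"); d=np.load(f"pics/{n}0.npz"); print(n,d["T"].round(3).tolist(),d["K"].round(0).tolist())
a,b=[cv2.imread(f"pics/{n}0.png") for n in("scene","wrist")]
s=sensors.get_state(); print(s)
E
```

```text
pics
scene [[0.651, 0.453, -0.609, 1.411], [0.759, -0.411, 0.505, -0.715], [-0.022, -0.791, -0.612, 0.991], [0.0, 0.0, 0.0, 1.0]] [[475.0, 0.0, 319.0], [0.0, 475.0, 203.0], [0.0, 0.0, 1.0]]
side [[-0.986, -0.092, 0.14, 0.355], [-0.168, 0.6, -0.782, 1.017], [-0.012, -0.795, -0.607, 0.937], [0.0, 0.0, 0.0, 1.0]] [[465.0, 0.0, 321.0], [0.0, 465.0, 199.0], [0.0, 0.0, 1.0]]
wrist [[1.0, 0.001, -0.002, 0.725], [0.001, -0.953, -0.303, 0.077], [-0.002, 0.303, -0.953, 0.373], [0.0, 0.0, 0.0, 1.0]] [[353.0, 0.0, 315.0], [0.0, 353.0, 197.0], [0.0, 0.0, 1.0]]
{'time': 0.15, 'joint_pos': array([-0.09350691,  0.59191882,  0.048333  ,  1.60956256, -0.03330637,
        0.94266856, -0.03368126]), 'joint_velocities': array([ 0.00046721, -0.00432965,  0.00180242, -0.00244111,  0.0008469 ,
        0.00050506,  0.00019596]), 'tau': array([ 2.83839137e-03, -5.49247491e+01,  1.54947661e+00, -1.98453355e+01,
        9.54968476e-03,  5.72513367e-03,  5.49048636e-06]), 'position': array([7.24392429e-01, 7.38647393e-06, 2.55383457e-01]), 'ee_rot': array([ 1.20823364,  1.21044766, -1.21047713]), 'force': array([0.10073887, 0.18259444, 0.21405235]), 'moment': array([-0.0395718 , -0.01038361, -0.03726983]), 'grip_width': 0.9991298833387898}
```

View pics/scene0.png

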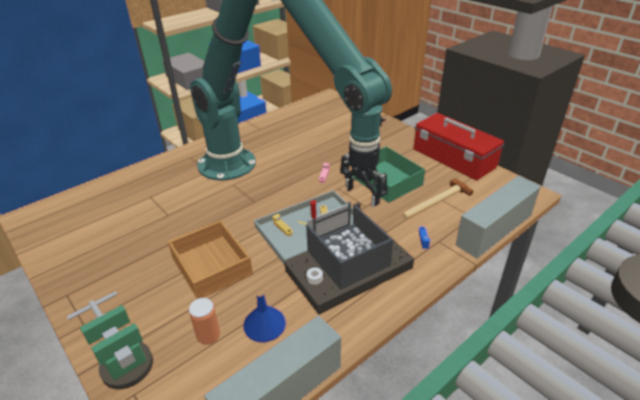

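View pics/wrist0.png

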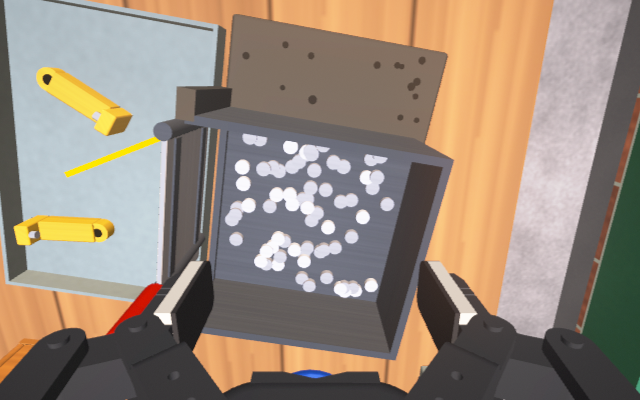

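The wrist view shows two brass jaws in the tray: one with its eye at (48,78) and nose at (118,120), the other with its nose at (28,232) and eye at (103,230). The gate hinge is at (165,130) and the red post at (135,305). In the scene view the green tote is at (393,173), on the robot's left, and the scrap box is at (210,258). The pink (325,172) and blue (424,237) look-alikes lie outside the tray.

```bash
python3 - <<'E'
from h import *
f="wrist0"
print("eyes",p2w(f,[(48,78),(103,230)],.021).round(3).tolist()); print("bar mid",p2w(f,[(84,98),(66,228)],.024).round(3).tolist()); print("nose",p2w(f,[(118,118),(28,230)],.035).round(3).tolist())
print("yellow",p2w(f,[(67,174),(163,136)],.004).round(3).tolist())
print("ledge/bin top corners z.142",p2w(f,[(452,160),(395,358)],.142).round(3).tolist())
print("hinge top",p2w(f,[(170,130)],.145).round(3).tolist())
print("tray rim",p2w(f,[(5,283),(222,28)],.03).round(3).tolist())
print("tote top rim scene", p2w("scene0",[(423,174),(395,148),(386,197)],.07).round(3).tolist())
im=[cv2.imread("pics/scene0.png")[120:300,150:470], cv2.imread("pics/side0.png")]
cv2.imwrite("pics/c1.png", np.vstack([cv2.resize(im[0],(640,360)),im[1]])[:760])
cv2.imwrite("pics/c1.png", cv2.resize(cv2.imread("pics/c1.png"),(505,600)))
E
```

```text
eyes [[0.472, 0.083, 0.021], [0.496, -0.073, 0.021]]
bar mid [[0.504, 0.064, 0.024], [0.458, -0.07, 0.024]]
nose [[0.54, 0.047, 0.035], [0.427, -0.067, 0.035]]
yellow [[0.458, -0.015, 0.004], [0.566, 0.026, 0.004]]
ledge/bin top corners z.142 [[0.816, 0.029, 0.142], [0.789, -0.133, 0.142]]
hinge top [[0.632, 0.049, 0.145]]
tray rim [[0.381, -0.133, 0.03], [0.642, 0.125, 0.03]]
tote top rim scene [[0.612, 0.412, 0.07], [0.433, 0.469, 0.07], [0.616, 0.223, 0.07]]
```

View pics/side0.png

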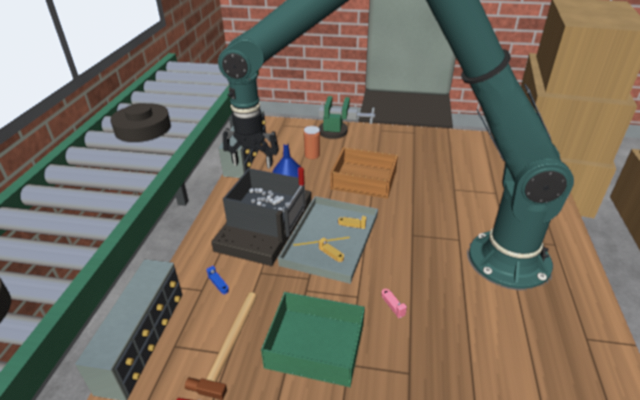

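Emit:
step_arm --pt "0.0 -0.0275 0.008 0 7.75" --pt "0.0 -0.0275 0.008 0 7.75" --pt "0.0 -0.0275 0.008 0 7.75" --pt "0.0 -0.0275 0.008 0 7.75" --pt "0.3 -0.0275 0.008 -0.02 7.75" --pt "0.3 -0.0275 0.008 -0.02 7.75" --pt "0.3 -0.0275 0.008 -0.02 7.75" --pt "0.3 -0.0275 0.008 -0.02 7.75"

```text
time: 1.15
position: [0.504, 0.0641, 0.1758]
ee_rot: [0.38, 1.537, -0.38]
force: [0.9, -0.5, 0.3]
grip_width: 0.698
```

```bash
python3 - <<'E'
from h import *
snap("wrist","wrist1"); s=sensors.get_state(); print(s["position"],s["force"],s["grip_width"],arm.tip_reach)
print("tote rim side", p2w("side0",[(364,306),(285,296),(264,348),(352,380)],.07).round(3).tolist())
E
```

```text
[0.49745476 0.06459875 0.17316678] [-4.51652866  0.55221489 -1.65964297] 0.6995889244812211 0.025
tote rim side [[0.385, 0.292, 0.07], [0.576, 0.292, 0.07], [0.588, 0.442, 0.07], [0.391, 0.486, 0.07]]
```

View pics/wrist1.png

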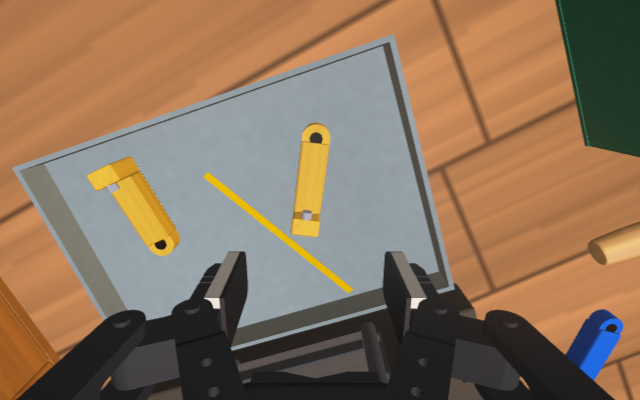

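The wrist picture shows both jaws in the tray: jaw_a's eye at (316,137) and nose at (306,227), jaw_b's eye at (161,245) and nose at (113,173). The yellow line lies between them. Both are brass coloured and in the tray, which fits the description.

```bash
python3 - <<'E'
from h import *
f="wrist1"
for e,n in [((316,137),(306,215)),((161,244),(118,186))]:
    P=p2w(f,[e,n],.022); d=P[1]-P[0]; print(P.round(3).tolist(),np.linalg.norm(d),np.degrees(np.arctan2(d[1],d[0])))
# extreme ends by yellow mask
im=cv2.imread("pics/wrist1.png"); h=cv2.cvtColor(im,cv2.COLOR_BGR2HSV); m=cv2.inRange(h,(18,130,120),(32,255,255)); n,l,s,c=cv2.connectedComponentsWithStats(m)
for i in range(1,n):
    if s[i,4]>400:
        ys,xs=np.where(l==i); P=p2w(f,np.c_[xs,ys],.020)[:,:2].astype(np.float32); r=cv2.minAreaRect(P); print(s[i].tolist(),np.round(r[0],3),np.round(r[1],3),round(r[2],1))
s=sensors.get_state(); print(s["position"],s["joint_pos"].round(2))
E
```

```text
[[0.471, 0.083, 0.022], [0.523, 0.046, 0.022]] 0.06433096475261284 -34.99378829086448
[[0.489, -0.075, 0.022], [0.432, -0.076, 0.022]] 0.057935086851541084 -179.1418189747994
[291, 123, 39, 114, 2764] [0.501 0.062] [0.023 0.094] 55.0
[87, 157, 93, 99, 3654] [ 0.457 -0.076] [0.041 0.087] 86.8
[204, 172, 149, 121, 1220] [0.531 0.019] [0.16  0.006] 20.5
[0.49745476 0.06459875 0.17316678] [-0.04  0.45 -0.24  2.16  0.19  0.56  0.67]
```

Emit:
step_arm --pt "0.3 -0.005 0 0 -6" --pt "0.3 0 0 -0.03 0" --pt "0.3 0 0 -0.035 0" --pt "0.3 0 0 -0.035 0" --pt "0.3 0 0 -0.028 0" --pt "0.3 0 0 -0.013 0" --pt "0.3 0 0 0 0" --pt "0.3 0 0 0 0"

```text
time: 2.2
position: [0.5007, 0.0641, 0.0361]
ee_rot: [0.465, 1.519, -0.464]
force: [-0.1, -0.4, -1.1]
grip_width: 0.703
```

Emit:
step_arm --pt "0.3 0 0 -0.003 0" --pt "1.0 0 0 0 0" --pt "1.0 0 0 0 0" --pt "1.0 0 0 0 0" --pt "1.0 0 0 0 0" --pt "1.0 0 0 0 0" --pt "1.0 0 0 0.03 0" --pt "1.0 0 0 0.04 0" --force 60

```text
time: 3.2
position: [0.4989, 0.0639, 0.1021]
ee_rot: [0.464, 1.523, -0.466]
force: [0.7, 0.1, -1.9]
grip_width: 0.245
```

```bash
python3 - <<'E'
from h import *
im=cv2.imread("pics/side0.png"); h=cv2.cvtColor(im,cv2.COLOR_BGR2HSV); m=cv2.inRange(h,(65,80,30),(90,255,255)); m[:270]=0; m[:,:250]=0; m[:,380:]=0
ys,xs=np.where(m); hull=cv2.convexHull(np.c_[xs,ys]); a=cv2.approxPolyDP(hull,4,True)[:,0]; print(a.tolist()); print(p2w("side0",a,.07).round(3).tolist()); print(p2w("side0",a,0).round(3).tolist())
o=im.copy(); cv2.polylines(o,[a.reshape(-1,1,2)],True,(0,0,255),1)
snap("side","side1"); c=cv2.imread("pics/side1.png")
cv2.imwrite("pics/c2.png",np.hstack([cv2.resize(o[280:390,250:380],None,fx=3,fy=3),cv2.resize(c[150:260,270:400],None,fx=3,fy=3)]))
print(sensors.get_state()["grip_width"])
E
```

```text
[[363, 308], [349, 385], [264, 366], [262, 348], [285, 293]]
[[0.386, 0.299, 0.07], [0.395, 0.498, 0.07], [0.576, 0.484, 0.07], [0.592, 0.442, 0.07], [0.578, 0.283, 0.07]]
[[0.389, 0.241, -0.0], [0.399, 0.457, 0.0], [0.594, 0.441, 0.0], [0.611, 0.396, -0.0], [0.596, 0.224, 0.0]]
0.24258685285281117
```

View pics/c2.png

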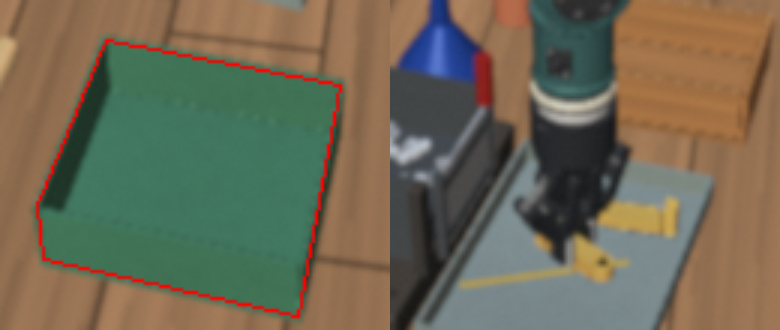

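Emit:
step_arm --pt "1.0 -0.003 0.02 0.035 -8.5" --pt "1.0 -0.009 0.045 0.035 -8.5" --pt "1.0 -0.009 0.05 0 -8.5" --pt "1.0 -0.009 0.05 0 -8.5" --pt "1.0 -0.009 0.05 0 -8.5" --pt "1.0 -0.009 0.05 0 -8.5" --pt "1.0 -0.009 0.046 0 -8.5" --pt "1.0 0 0 0 0"

```text
time: 4.25
position: [0.4403, 0.3812, 0.1718]
ee_rot: [1.25, 1.187, -1.246]
force: [-0.8, -0.3, -1.3]
grip_width: 0.242
```

```bash
python3 - <<'E'
from h import *
s=sensors.get_state(); print(s["position"],s["grip_width"])
snap("wrist","wrist2")
E
```

```text
[0.44032585 0.38117255 0.17180704] 0.24203939388714052
```

View pics/wrist2.png

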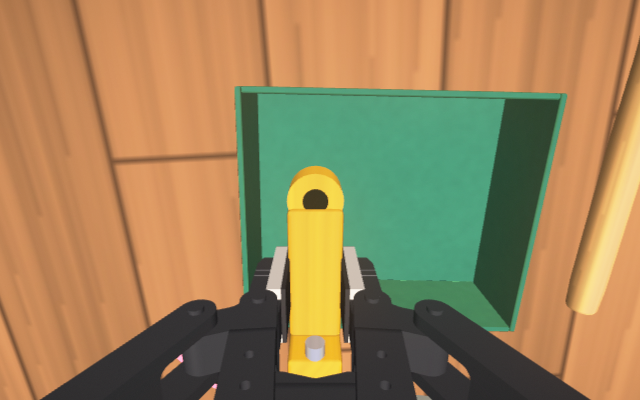

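The jaw is held straight and squarely between the pads. The tote rim corners are at (238,88), (563,95) and (513,330).

```bash
python3 - <<'E'
from h import *
P=p2w("wrist2",[(238,88),(563,95),(513,330)],.07); print(P.round(3).tolist(),(P[0]+P[2])/2, np.linalg.norm(np.diff(P,axis=0),axis=1))
E
```

```text
[[0.399, 0.459, 0.07], [0.593, 0.445, 0.07], [0.583, 0.278, 0.07]] [0.49103094 0.36812903 0.07      ] [0.19453214 0.16754621]
```

Emit:
step_arm --pt "1.0 0.006 -0.009 -0.01 0" --pt "1.0 0 0 -0.035 0" --pt "1.0 0 0 -0.035 0" --pt "1.0 0 0 -0.03 0" --pt "1.0 0 0 -0.018 0" --pt "1.0 0 0 -0.007 0" --pt "1.0 0 0 0 0" --pt "1.0 0 0 0 0"

```text
time: 5.3
position: [0.4497, 0.3664, 0.0382]
ee_rot: [1.256, 1.18, -1.253]
force: [-0.0, -1.1, -1.6]
grip_width: 0.241
```

Emit:
step_arm --pt "1.0 0 0 -0.003 0" --pt "1.0 0 0 0 0" --pt "0.5 0 0 0 0" --pt "0.5 0 0 0 0" --pt "0.5 0 0 0 0" --pt "0.5 0 0 0.03 0" --pt "0.4 0 0 0.05 0" --pt "0.3 0 0 0.06 0"

```text
time: 6.3
position: [0.4482, 0.3655, 0.1749]
ee_rot: [1.251, 1.18, -1.256]
force: [1.0, 0.6, 0.0]
grip_width: 0.702
```

Emit:
step_arm --pt "0.3 0 -0.04 0 -9" --pt "0.3 0.001 -0.045 0 -9" --pt "0.3 0.001 -0.045 0 -9" --pt "0.3 0.001 -0.045 0 -9" --pt "0.3 0.001 -0.045 0 -9" --pt "0.3 0.001 -0.045 0 -9" --pt "0.3 0.001 -0.045 0 -9" --pt "0.3 0.001 -0.045 0 -9"

```text
time: 7.3
position: [0.4558, 0.0098, 0.1745]
ee_rot: [2.09, 0.261, -2.089]
force: [0.2, -0.2, -0.1]
grip_width: 0.699
```

Emit:
step_arm --pt "0.3 0.001 -0.045 0 -9" --pt "0.3 0 -0.035 0 -5.5" --pt "0.3 0 0 0 0" --pt "0.3 0 0 0 0" --pt "0.3 0 0 0 0" --pt "0.3 0 0 0 0" --pt "0.3 0 0 0 0" --pt "0.3 0 0 0 0"

```text
time: 8.3
position: [0.4571, -0.0687, 0.1743]
ee_rot: [2.221, 0.001, -2.221]
force: [-1.0, 0.7, -0.1]
grip_width: 0.703
```

```bash
python3 - <<'E'
from h import *
s=sensors.get_state(); print(s["position"],s["grip_width"],R.from_rotvec(s["ee_rot"]).as_matrix().round(3).tolist())
im=snap("wrist","wrist3"); h=cv2.cvtColor(im,cv2.COLOR_RGB2HSV); m=cv2.inRange(h,(18,130,120),(32,255,255)); n,l,st,c=cv2.connectedComponentsWithStats(m)
for i in range(1,n):
    if st[i,4]>400:
        ys,xs=np.where(l==i); r=cv2.minAreaRect(p2w("wrist3",np.c_[xs,ys],.020)[:,:2].astype(np.float32)); print(st[i].tolist(),np.round(r[0],3),np.round(r[1],3),round(r[2],1))
E
```

```text
[ 0.45706153 -0.06873129  0.17430157] 0.7031338400244748 [[0.0, 0.001, -1.0], [0.0, -1.0, -0.001], [-1.0, -0.0, -0.0]]
[166, 0, 88, 184, 1510] [0.526 0.007] [0.14  0.006] 20.4
[305, 132, 32, 113, 2731] [ 0.454 -0.074] [0.023 0.094] 88.1
```

View pics/wrist3.png

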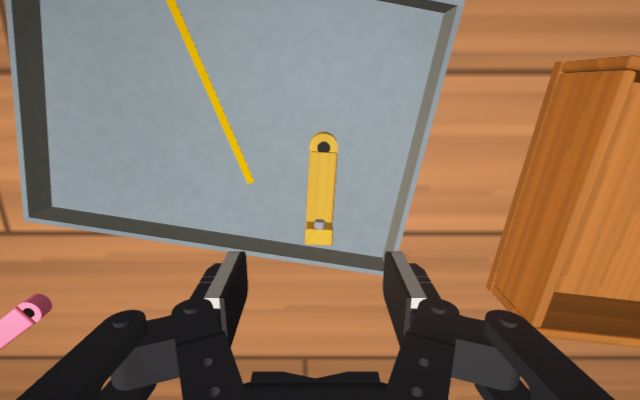

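The second brass jaw is in the lower right of the tray, eye at (323,146) and nose at (319,238). The pink look-alike is outside it at (20,320). Going down on jaw_b.

Emit:
step_arm --pt "0.3 0 -0.0055 -0.01 -2" --pt "0.3 0 0 -0.035 0" --pt "0.3 0 0 -0.035 0" --pt "0.3 0 0 -0.035 0" --pt "0.3 0 0 -0.018 0" --pt "0.3 0 0 -0.006 0" --pt "0.3 0 0 0 0" --pt "0.3 0 0 0 0"

```text
time: 9.35
position: [0.4574, -0.0747, 0.0358]
ee_rot: [-2.205, 0.039, 2.203]
force: [-0.1, -0.3, 0.1]
grip_width: 0.697
```

Emit:
step_arm --pt "0.3 0 0 -0.002 0" --pt "1.0 0 0 0 0" --pt "1.0 0 0 0 0" --pt "1.0 0 0 0 0" --pt "1.0 0 0 0 0" --pt "1.0 0 0 0 0" --pt "1.0 0 0 0.03 0" --pt "1.0 0 0 0.04 0"

```text
time: 10.35
position: [0.4561, -0.0744, 0.1033]
ee_rot: [-2.2, 0.038, 2.207]
force: [1.6, 0.3, -2.6]
grip_width: 0.239
```

Emit:
step_arm --pt "1.0 0 0.01 0.04 8.8" --pt "1.0 0.004 0.04 0.035 8.8" --pt "1.0 0.008 0.048 0 8.8" --pt "1.0 0.009 0.05 0 8.8" --pt "1.0 0.009 0.05 0 8.8" --pt "1.0 0.01 0.05 0 8.8" --pt "1.0 0.01 0.05 0 8.8" --pt "1.0 0.01 0.05 0 8.8"

```text
time: 11.35
position: [0.5163, 0.2748, 0.1778]
ee_rot: [1.476, 1.01, -1.479]
force: [0.2, -0.4, -2.5]
grip_width: 0.243
```

Emit:
step_arm --pt "1.0 0.01 0.05 0 8.8" --pt "1.0 0.01 0.04 0 8.8" --pt "1.0 0 0 0 0" --pt "1.0 0 0 0 0" --pt "1.0 0 0 0 0" --pt "1.0 0 0 0 0" --pt "1.0 0 0 0 0" --pt "1.0 0 0 0 0"

```text
time: 12.35
position: [0.537, 0.3633, 0.1784]
ee_rot: [1.261, 1.175, -1.261]
force: [-0.8, -0.3, -2.1]
grip_width: 0.242
```

```bash
python3 - <<'E'
from h import *
s=sensors.get_state(); print(s["position"],s["grip_width"],R.from_rotvec(s["ee_rot"]).as_matrix().round(3).tolist())
snap("wrist","wrist4")
E
```

```text
[0.53701473 0.36327807 0.17841247] 0.2418180741064991 [[0.0, 0.998, -0.07], [0.0, -0.07, -0.998], [-1.0, 0.0, -0.0]]
```

View pics/wrist4.png

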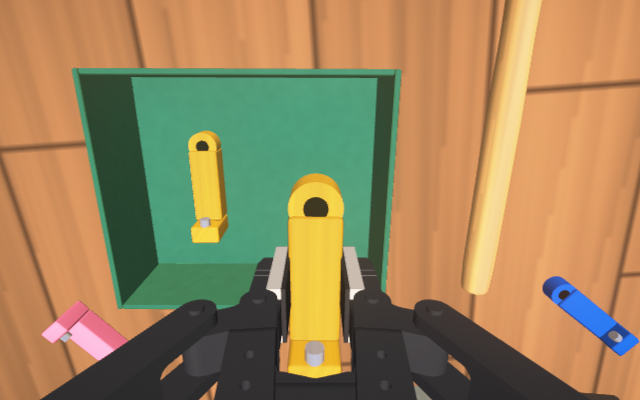

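jaw_a lies flat in the tote at (207,188), and jaw_b hangs over the free right half.

Emit:
step_arm --pt "1.0 -0.003 0.001 -0.015 0" --pt "1.0 0 0 -0.035 0" --pt "1.0 0 0 -0.035 0" --pt "1.0 0 0 -0.033 0" --pt "1.0 0 0 -0.017 0" --pt "1.0 0 0 -0.006 0" --pt "1.0 0 0 0 0" --pt "1.0 0 0 0 0"

```text
time: 13.4
position: [0.5348, 0.3651, 0.0385]
ee_rot: [1.262, 1.175, -1.258]
force: [-0.7, 0.2, -1.8]
grip_width: 0.238
```

Emit:
step_arm --pt "1.0 0 0 -0.003 0" --pt "1.0 0 0 0 0" --pt "0.5 0 0 0 0" --pt "0.5 0 0 0 0" --pt "0.5 0 0 0 0" --pt "0.5 0 0 0.03 0" --pt "0.5 0 0 0.05 0" --pt "0.4 0 0 0.06 0"

```text
time: 14.4
position: [0.5336, 0.3643, 0.1754]
ee_rot: [1.259, 1.175, -1.261]
force: [0.2, 0.4, 0.9]
grip_width: 0.596
```

Emit:
step_arm --pt "0.2 0 -0.02 0.03 0" --pt "0.0 0.01 -0.05 0.03 -1" --pt "0.0 0.012 -0.055 0.022 -1" --pt "0.0 0.014 -0.055 0 -1" --pt "0.0 0.014 -0.055 0 -1" --pt "0.0 0.014 -0.055 0 -1" --pt "0.0 0.014 -0.054 0 -1" --pt "0.0 0 -0.03 0 0"

```text
time: 15.4
position: [0.613, -0.014, 0.2572]
ee_rot: [1.34, 1.116, -1.339]
force: [-0.3, 0.8, 0.2]
grip_width: 0.999
```

Emit:
step_arm --pt "0.0 0 0 0 0" --pt "0.0 0 0 0 0" --pt "0.0 0 0 0 0" --pt "0.0 0 0 0 0" --pt "0.0 0 0 0 0" --pt "0.0 0 0 0 0" --pt "0.0 0 0 0 0" --pt "0.0 0 0 0 0"

```text
time: 16.4
position: [0.612, -0.0096, 0.2563]
ee_rot: [1.337, 1.121, -1.337]
force: [-0.5, -0.1, 0.4]
grip_width: 1.002
```

```bash
python3 - <<'E'
from h import *
s=sensors.get_state(); print(s["position"],s["grip_width"])
snap("wrist","wrist5"); snap("side","side2"); 
cv2.imwrite("pics/c5.png",np.vstack([cv2.imread("pics/wrist5.png"),cv2.resize(cv2.imread("pics/side2.png")[270:400,220:400],(277,200))]) if 0 else np.vstack([cv2.imread("pics/wrist5.png"),cv2.copyMakeBorder(cv2.resize(cv2.imread("pics/side2.png")[270:400,220:400],(277,200)),0,0,0,363,0)]))
E
```

```text
[ 0.61203804 -0.00956137  0.25631727] 1.0018130607169276
```

View pics/c5.png

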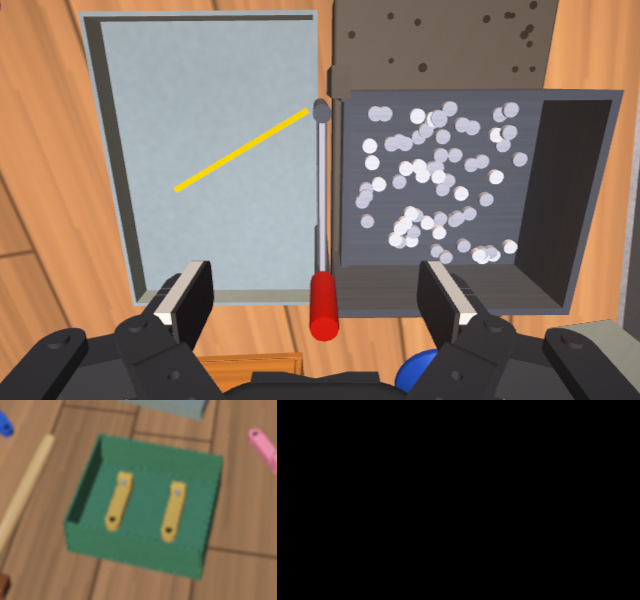

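Both jaws lie flat in the tote and the gate is shut. The red post's top is at (324,328) and the hinge knob at (321,106).

```bash
python3 - <<'E'
from h import *
P=p2w("wrist5",[(324,328)],.2)[0]; print("post",P)
H=p2w("wrist5",[(321,106)],.147)[0]; print("hinge",H,np.linalg.norm((P-H)[:2]))
Y=p2w("wrist5",[(177,189),(307,111)],.004); d=Y[0]-Y[1]; d/=np.linalg.norm(d); print("yellow",Y.round(3).tolist(),np.degrees(np.arctan2(d[1],d[0])))
u=(P-H)[:2]; a=np.arctan2(u[1],u[0]); print("shut ang",np.degrees(a))
for H2 in (H[:2],P[:2]-.12*u/np.linalg.norm(u)):
  for t in range(0,61,10):
    b=a-np.radians(t); print(t,(H2+.12*np.array([np.cos(b),np.sin(b)])-P[:2]).round(4))
E
```

```text
post [ 0.60788164 -0.06904842  0.2       ]
hinge [0.62777579 0.05296129 0.147     ] 0.12362097604695209
yellow [[0.459, -0.015, 0.004], [0.614, 0.042, 0.004]] -159.75648538476008
shut ang -99.26079948214264
0 [0.0006 0.0036]
10 [-0.0197  0.0087]
20 [-0.0388  0.0173]
30 [-0.056   0.0291]
40 [-0.071   0.0437]
50 [-0.0832  0.0607]
60 [-0.0923  0.0795]
0 [ 0. -0.]
10 [-0.0203  0.0052]
20 [-0.0393  0.0137]
30 [-0.0566  0.0255]
40 [-0.0716  0.0401]
50 [-0.0838  0.0571]
60 [-0.0929  0.0759]
```

Emit:
step_arm --pt "0.2 -0.004 -0.03 0 0" --pt "0.2 0 -0.0295 0 0" --pt "0.2 0 0 -0.015 0" --pt "0.2 0 0 -0.025 0" --pt "0.2 0 0 -0.02 0" --pt "0.2 0 0 -0.008 0" --pt "0.2 0 0 0 0" --pt "0.2 0 0 0 0"

```text
time: 17.5
position: [0.6086, -0.0688, 0.1889]
ee_rot: [1.337, 1.121, -1.335]
force: [0.5, -0.7, 0.3]
grip_width: 0.801
```

Emit:
step_arm --pt "0.6 0 0 0 0" --pt "1.0 0 0 0 0" --pt "1.0 0 0 0 0" --pt "1.0 0 0 0 0" --pt "1.0 0 0 0 0" --pt "1.0 0 0 0 0" --pt "1.0 0 0 0 0" --pt "1.0 0 0 0 0" --force 40

```text
time: 18.5
position: [0.6072, -0.0689, 0.1888]
ee_rot: [1.336, 1.123, -1.338]
force: [-3.3, 0.4, 6.6]
grip_width: 0.2
```

Emit:
step_arm --pt "1.0 -0.0103 0.0022 0 -5" --pt "1.0 -0.01 0.003 0 -5" --pt "1.0 -0.0097 0.0039 0 -5" --pt "1.0 -0.0093 0.0046 0 -5" --pt "1.0 -0.0089 0.0055 0 -5" --pt "1.0 -0.0084 0.0063 0 -5" --pt "1.0 -0.0078 0.007 0 -5" --pt "1.0 -0.0072 0.0076 0 -5"

```text
time: 19.5
position: [0.5373, -0.0302, 0.1888]
ee_rot: [1.819, 0.656, -1.815]
force: [1.5, -2.6, 0.8]
grip_width: 0.2
```

Emit:
step_arm --pt "1.0 -0.0065 0.0082 0 -5" --pt "1.0 -0.0057 0.0088 0 -5" --pt "1.0 -0.0049 0.0092 0 -5" --pt "1.0 -0.0042 0.0096 0 -5" --pt "1.0 0 0 0 0" --pt "1.0 0 0 0 0" --pt "1.0 0 0 0 0" --pt "1.0 0 0 0 0"

```text
time: 20.5
position: [0.5156, 0.0056, 0.1887]
ee_rot: [2.032, 0.356, -2.03]
force: [-0.8, -4.4, 5.6]
grip_width: 0.198
```

```bash
python3 - <<'E'
from h import *
s=sensors.get_state(); p=s["position"]; print(p,s["force"],s["grip_width"])
for H in ([.6276,.0494],[.632,.049],[.628,.053]):
    u=p[:2]-np.array(H); print(np.linalg.norm(u),-99.4-np.degrees(np.arctan2(u[1],u[0])))
snap("wrist","wrist6"); snap("scene","scene6"); snap("side","side6")
a=cv2.imread("pics/wrist6.png"); b=cv2.resize(cv2.imread("pics/side6.png")[150:400,180:420],(208,200)); c=cv2.resize(cv2.imread("pics/scene6.png")[120:320,170:490],(320,200))
cv2.imwrite("pics/c6.png",np.vstack([a,cv2.copyMakeBorder(np.hstack([b,c]),0,0,0,112,0)]))
E
```

```text
[0.51557307 0.00555323 0.1887413 ] [-0.80171344 -4.44456174  5.64408386] 0.19817352835883953
0.12030200184531258 59.22487513313254
0.12426926880855778 60.13604710333948
0.1220287259927693 57.719125092455016
```

View pics/c6.png

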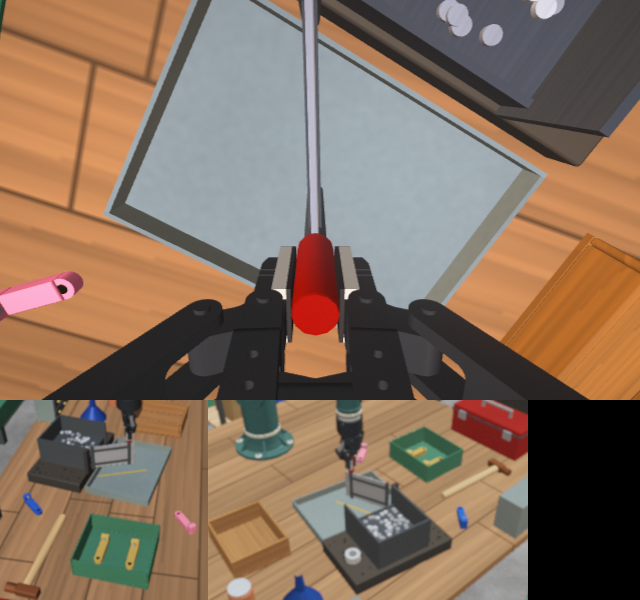

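The gate stands over the yellow line, which is hidden under the plate in the wrist view. The plate edge runs from (310,20) to (315,225). I'll check the angle directly.

```bash
python3 - <<'E'
from h import *
P=p2w("wrist6",[(310,20),(315,225)],.143); d=P[1]-P[0]; print("gate opening deg",-99.5-np.degrees(np.arctan2(d[1],d[0])), "dir",np.degrees(np.arctan2(d[1],d[0])),P.round(3).tolist(),"yellow -159.5")
s=sensors.get_state(); print(s["position"],abs(s["joint_velocities"]).max(),s["force"],s["time"])
E
```

```text
gate opening deg 59.17941378298909 dir -158.6794137829891 [[0.613, 0.042, 0.143], [0.526, 0.009, 0.143]] yellow -159.5
[0.5155647  0.00558122 0.18874508] 0.0013047786154124477 [-0.35387427 -4.78407902  5.04704849] 20.65
```

```bash
python3 -c "
from h import *
print(arm.sign_off()); s=sensors.get_state(); print(s['position'],s['force'],s['grip_width'],s['time'])"
```

```text
the job is handed in; nothing more can be done
None
the job is handed in; nothing more can be done
```

I moved both brass jaws from the tray into the green tote while the gate was shut. I then swung the gate open by its red post and handed in with the gripper still holding it there, at about 21 s of the 72 s allowed.

- **Gate angle:** the last checks put it at about 59°. The plate edge in the wrist picture gave 59.2°, and the tool position gave 57.7 to 60.1° depending on which hinge estimate I used. All are within the 6° allowed, and the plate covers the yellow line.
- **Grip on the post:** the opening reads 17 mm on the 18 mm post. The wrist reads a steady 5 N or so sideways, in line with the spring, and the arm was still.
- **Jaws:** the side and scene pictures show both lying flat and apart in the upright tote.
- **Bystanders:** the scrap box, hammer, funnel, oil can and collar look undisturbed in those pictures. I did not measure their positions.

No check failed, and the hand-in gave no verdict.

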